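# Find the tired anti-vibration mount and push its tag down

## Task

Three spring mounts from under the measuring stand are bolted on the checking rail, and one spring has gone weak. Lifting nothing, press each rubber pad a good 5 mm down with the fingertips, in turn from the robot's left to its right, to feel which is softest; only then push the white tag of the softest mount fully down flat. Leave the other two tags up, let the pads spring back without pulling any of them up, and leave the loose things around where they are.

Things in the scene. Friction and masses are not known exactly. Their poses are not given: they have to be found in the camera images.
- rail: Aluminium rail screwed to the bench (cannot move), 420 mm long (its y), 172 mm wide (x), 12 mm thick; origin on the bench under the middle station. x points away from the robot (turned up to 0.3 rad), y to the robot's left, z up. Three identical-looking spring mounts are bolted on, 130 mm apart: dark base plate 66 mm wide, cup, coil spring, cap with rubber pad, and a white tag on the robot's side.
- left_station (a point): Point on the rail's top face under the centre of the pad at the robot's left, at rail y = 130 mm, 12 mm above the bench; axes as the rail's. Every pad: black rubber, 50 mm across, on a dark cap 54 mm across; flat level top 68 mm above this point (80 mm above the bench).
- middle_station (a point): Point on the rail's top face under the centre of the pad in the middle, at rail y = 0 mm, 12 mm above the bench; axes as the rail's. Every tag: white plastic, 40 mm wide, 46 mm long, 3 mm thick, on a level hinge 48 mm from its pad's centre along the rail's -x (towards the robot), 24 mm above the bench.
- right_station (a point): Point on the rail's top face under the centre of the pad at the robot's right, at rail y = -130 mm, 12 mm above the bench; axes as the rail's. Tag up: slopes 35 degrees up from its hinge towards the robot, outer edge 38 mm from the hinge seen from above, 51 mm above the bench. Tag down: level, upper face 26 mm above the bench.
- pad_k (a joint): Press of one of the three pads, m: 0 free (all equally high), 0.012 at its stop, negative if pulled up; springs back by itself. Spring rates lie between 0.4 and 1.8 N/mm, each at least 1.6 times the next softer. Which station this pad stands at changes from start to start; the letter does not tell it.
- pad_m (a joint): Press of one of the three pads, m: 0 free (all equally high), 0.012 at its stop, negative if pulled up; springs back by itself. Spring rates lie between 0.4 and 1.8 N/mm, each at least 1.6 times the next softer. Which station this pad stands at changes from start to start; the letter does not tell it.
- pad_t (a joint): Press of one of the three pads, m: 0 free (all equally high), 0.012 at its stop, negative if pulled up; springs back by itself. Spring rates lie between 0.4 and 1.8 N/mm, each at least 1.6 times the next softer. Which station this pad stands at changes from start to start; the letter does not tell it.
- tag_a (a joint): One of the three tags, rad: 0 up, 0.61 down and level; starts at 0 to 0.08. Pushed down from above; 2 to 5 N on its outer part moves it, and it stays where it is left. Its letter tells neither its station nor its pad, and the station changes from start to start. A mount's own tag is the one hinged on its base plate, at the same station.
- tag_d (a joint): One of the three tags, rad: 0 up, 0.61 down and level; starts at 0 to 0.08. Pushed down from above; 2 to 5 N on its outer part moves it, and it stays where it is left. Its letter tells neither its station nor its pad, and the station changes from start to start. A mount's own tag is the one hinged on its base plate, at the same station.
- tag_h (a joint): One of the three tags, rad: 0 up, 0.61 down and level; starts at 0 to 0.08. Pushed down from above; 2 to 5 N on its outer part moves it, and it stays where it is left. Its letter tells neither its station nor its pad, and the station changes from start to start. A mount's own tag is the one hinged on its base plate, at the same station.
- thumb_nut: A loose brass thumb nut, 22 mm across and 14 mm tall, standing on the rail between the left and middle mounts; origin at the centre of its underside. To be left alone.
- washer: A loose steel washer, 26 mm across and 6 mm thick, lying on the rail between the middle and right mounts; origin at the centre of its underside. To be left alone.
- weight: A loose knobbed steel calibration weight, 38 mm across and 60 mm tall, on the bench beyond the rail; origin at the centre of its underside. To be left alone.
- spanner: A loose steel spanner, 150 mm long, lying on the bench beyond the rail; origin under its middle. To be left alone.
- grease: A loose jar, 48 mm across and 55 mm tall, on the bench left of the rail; origin at the centre of its underside. To be left alone.
- block_box: A loose closed wooden gauge-block box, 70 x 110 x 30 mm, on the bench right of the rail; origin at the centre of its underside. To be left alone.
- pen_cup: A loose black cup, 72 mm across and 95 mm tall, on the bench left of the rail; origin at the centre of its underside. To be left alone.

How it is judged:
By the outcome, as a careful person would: the job done as asked, in the order asked, and still so for the second after the job is handed in, with the robot touching nothing.
It also fails if it takes over 58 s, if anything falls off the work surface, if the arm or the gripper's body presses on something with over 40 N, if the wrist force passes 120 N, or if a joint passes its speed limit or range.

## Robot

A 7-joint arm with a two-finger parallel gripper is mounted at the origin on the work surface. World frame = base frame: x ahead of the robot, y to its left, z up, the work surface at z = 0. Lengths are in m, angles in rad, forces in N, time in s.
With the tool pointing down it reaches from about 0.35 to 0.775 m from the base axis. Payload 3.1 kg.
Tool frame: the origin (TCP) lies where the fingers leave the gripper's body, on its centre line; the fingertips stand 73 mm ahead of it and the grasp point (between the pads) lies 54 mm ahead of it; z points along the fingers, y is the direction in which the jaws open and shut (so a half turn about z gives the same grasp; the last joint's range is limited). The gripper opens to 85 mm and grips with 20 to 120 N. Pads are 22 mm wide; open, the fingers measure 114 mm over their backs; the gripper's body (76 mm by 85 mm) begins 54 mm behind the grasp point. The pads swing forward as they close: fully open they stand 13 mm farther back than shut.
Start: joints at [-1.325, 0.311, 0.014, 1.512, -0.004, 1.319, -0.027], TCP at [0.156, 0.527, 0.304] pointing down, gripper open.
Joint ranges: [-2.7, 2.7], [-0.3, 1.91], [-1.27, 1.3], [0.12, 2.57], [-1.44, 4.58], [0.2, 2.03], [-3.05, 3.05]. Speed limits (rad/s): [2.79, 2.79, 3.14, 3.14, 3.14, 3.14, 3.14].

## Interface

Orientations are given as a unit quaternion [x, y, z, w].
In Python, from cell import robot gives the robot as it stands.
- The arm moves only by the tool carry_out, never from a script. Its argument "moves" is a list of rows, each an object with "delta_pos": the shift along the tool's x, y, z in mm, a list of three; "twist": the turn about the tool's z in degrees. A call has exactly 5 rows; each row shifts and turns the pose as measured when the row begins, along the tool's axes as they then stand; what a row does not reach is not made up. A row lasts 1/12 s, in which the tool goes at most 41.7 mm and 7.16 degrees, less where a joint would pass 70% of its speed; a pose out of reach is approached as far as the arm can. A call with a gripper value outside its range is refused whole. "hand" is the closure, from -1 (fully open) to 1 (shut), set as the call begins (left out, the last holds). The fingers move at their own pace and stop on an object; the grip force is fixed at half the most. Time passes only in rows, so rows that do not move let the fingers close, or fill a call up. It gives the time, the measured TCP pose, the force and the opening at its end, in the units of the state.
- robot.sense(): the state, without advancing time (a new reading comes with each control period).
- robot.snapshot(name): name is "side" or "top" or "wrist"; returns the picture (400x640x3 uint8, red, green, blue); there is no depth.
- robot.calibration(name): a dict with "mtx" (3x3 intrinsics, pixels), "k1" (the pictures are not rectified: a ray, as slopes to the right and down, at radius r is drawn at 1 + k1 r^2 times it, then the intrinsics apply), "origin" and "orientation" of the camera in the world; the wrist camera has in their place "mount" (4x4, takes a point from camera to tool coordinates, whose origin is the TCP and whose axes are the flange's). Camera axes: x right, y up, looking along -z (the intrinsics and any distortion apply to the point x, -y, -z); pixel columns grow to the right and rows downward; lengths in m; the calibration is good to about 2 mm. A picture is of the moment at which its call begins: read the wrist's pose just before it. calibration takes no time and is no camera call.
- robot.job_done(): hands the job in, once; it reports no verdict.
Trained networks look in the newest picture that a camera, given by its name, has taken for a name from the list of things; names that differ only in an ending like _2 or _b are one class to them, and where a whole thing is asked for, a point or a joint stands for the part that bears it (a point fixed in the world has none). Each returns a list of dicts, best first, with "conf" (0 to 1); they miss things now and then, are a little off and sometimes report something else, mostly with a low value. They report only what shows in the picture. A call takes as long as a camera call.
- robot.cut_out(camera, name): "region" (400x640 bool, what is visible of it) and "uv" ([column, row] in pixels, amid what is visible of it).
- robot.tip_of(camera, name): "uv" ([column, row] in pixels: a listed point, or the origin of a listed thing).
The state is a dict: "time": time; "joint_pos": joint angles; "qvel": joint speeds; "effort": joint torques, N m; "eef_pos": TCP position; "tcp_rot": TCP orientation; "contact_force": force on the tool from outside, world axes, zero at the start; "torque": the same for the moment, N m; "gripper_width": finger opening in m.
Only numpy, scipy, OpenCV 4.12 (cv2) and the standard library are available. Lean on these libraries where they do the work, as an engineer would, in place of code of your own. Each camera call takes 0.05 s, during which the arm holds its last target.

## Working session

There is one attempt and no reset: what is moved stays moved. The work goes in short steps, Python scripts to look and compute and a tool call to move; the robot and the scene stay as the last step left them, time stands still between calls to the robot, and variables do not carry over. Pictures are saved under pics/ and viewed, and the job is handed in when it is done.

Besides the shell and the picture viewer there is one more tool, called after "Emit:" as name(argument=value, ...) on one line, values as JSON. carry_out: Moves the arm, as the interface text tells. Its arguments: {"type":"object","properties":{"moves":{"type":"array"},"hand":{"type":"number"}},"required":["moves"]}

```bash
mkdir -p pics; ls; python3 - <<'E'
from cell import robot
import cv2
s=robot.sense();print({k:(v if not hasattr(v,'round') else v) for k,v in s.items()})
for n in("top","side"):
    im=robot.snapshot(n);cv2.imwrite(f"pics/{n}0.png",im[:,:,::-1])
    print(n,robot.calibration(n))
    for t in("left_station","middle_station","right_station","rail","weight","pen_cup","grease","thumb_nut","washer"):
        r=robot.tip_of(n,t);print(t,[(x["uv"],round(x["conf"],2)) for x in r[:3]])
print(robot.calibration("wrist"))
E
```

```text
pics
{'time': 0.0, 'joint_pos': array([-1.3247081 ,  0.31172079,  0.01399694,  1.51307468, -0.00441439,
        1.31917769, -0.0272149 ]), 'qvel': array([-2.06026100e-04,  1.70219134e-04, -2.25155028e-04, -3.59078267e-04,
       -9.78158304e-04,  7.77707929e-06, -1.63284168e-03]), 'effort': array([ 3.37770916e-05, -3.79909801e+01,  1.46028567e-01, -2.30586344e+01,
        1.21631770e-02,  1.35492260e-02, -1.17401960e-06]), 'eef_pos': array([0.15592934, 0.52684971, 0.30281643]), 'tcp_rot': array([ 1.43371488e-01,  9.89668246e-01, -1.16793833e-03, -1.26844332e-04]), 'contact_force': array([0.46232555, 0.80513037, 0.8049985 ]), 'torque': array([ 0.01137734, -0.0034514 ,  0.03320196]), 'gripper_width': 0.085248070415737}
top {'mtx': array([[434.74387361,   0.        , 312.09544783],
       [  0.        , 434.74387361, 202.51816294],
       [  0.        ,   0.        ,   1.        ]]), 'k1': -0.0019846910061800775, 'origin': array([ 0.49990537, -0.00916559,  1.28295192]), 'orientation': array([ 0.02948826, -0.0291849 , -0.70473478,  0.70825671])}
left_station [([278.4, 205.2], 0.75)]
midd
[... 872 characters left out ...]
)]
pen_cup [([281.5, 135.8], 0.58)]
grease [([375.0, 221.5], 0.68), ([228.9, 142.3], 0.64)]
thumb_nut [([315.9, 197.9], 0.6)]
washer [([333.1, 222.0], 0.43)]
{'mtx': array([[320.68350791,   0.        , 316.75692392],
       [  0.        , 320.68350791, 203.63469593],
       [  0.        ,   0.        ,   1.        ]]), 'k1': -0.032687523939774074, 'mount': array([[-4.92851582e-05,  9.65089498e-01,  2.61920328e-01,
         6.70512190e-02],
       [ 9.99999610e-01,  2.78645976e-04, -8.38549525e-04,
         2.74248085e-04],
       [-8.82258386e-04,  2.61920184e-01, -9.65089135e-01,
        -6.95158679e-02],
       [ 0.00000000e+00,  0.00000000e+00,  0.00000000e+00,
         1.00000000e+00]])}
```

```bash
cat > h.py <<'E'
import numpy as np,cv2
from scipy.spatial.transform import Rotation as R
from cell import robot
def cam(n,s=None):
    c=robot.calibration(n)
    if n=="wrist":
        s=s or robot.sense();T=np.array(c["mount"]);Rw=R.from_quat(s["tcp_rot"]).as_matrix()
        return c["mtx"],c["k1"],Rw@T[:3,3]+s["eef_pos"],Rw@T[:3,:3]
    return c["mtx"],c["k1"],c["origin"],R.from_quat(c["orientation"]).as_matrix()
def proj(C,p):
    K,k,o,M=C;q=(np.atleast_2d(p)-o)@M;x=q[:,0]/-q[:,2];y=-q[:,1]/-q[:,2];f=1+k*(x*x+y*y)
    return np.c_[K[0,0]*x*f+K[0,2],K[1,1]*y*f+K[1,2]]
def onz(C,uv,z):
    K,k,o,M=C;d=np.array([(uv[0]-K[0,2])/K[0,0],(uv[1]-K[1,2])/K[1,1]]);u=d.copy()
    for _ in range(5):u=d/(1+k*(u@u))
    v=M@np.array([u[0],-u[1],-1]);return o+v*(z-o[2])/v[2]
E
python3 - <<'E'
from h import *
for n,b,L in(("top",(240,150,400,250),[(278.4,205.2),(318,216.2),(359.8,223.1),]),("side",(240,110,440,270),[(313.2,185),(327.9,210.4),(341.8,240.8)])):
    im=cv2.imread(f"pics/{n}0.png");x0,y0,x1,y1=b
    cv2.imwrite(f"pics/{n}0z.png",cv2.resize(im[y0:y1,x0:x1],None,fx=4 if n=="side" else 5,fy=4 if n=="side" else 5,interpolation=cv2.INTER_CUBIC)) 
    P=[onz(cam(n),u,.012) for u in L];print(n,np.round(P,4).tolist())
    if n=="top":print("nut",onz(cam(n),(299,213.6),.012),onz(cam(n),(341.1,222.9),.012))
E
```

```text
top [[0.5973, 0.0904, 0.012], [0.5656, -0.0258, 0.012], [0.546, -0.1481, 0.012]]
nut [0.5728928  0.02981679 0.012     ] [ 0.54629385 -0.09340838  0.012     ]
side [[0.5926, 0.0854, 0.012], [0.5718, -0.0401, 0.012], [0.5417, -0.1645, 0.012]]
```

View pics/top0.png

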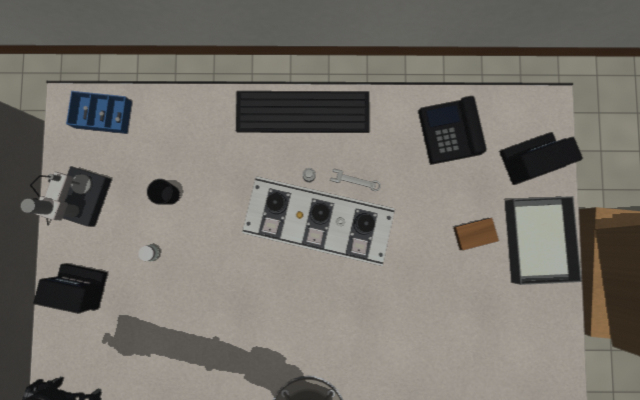

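View pics/top0z.png

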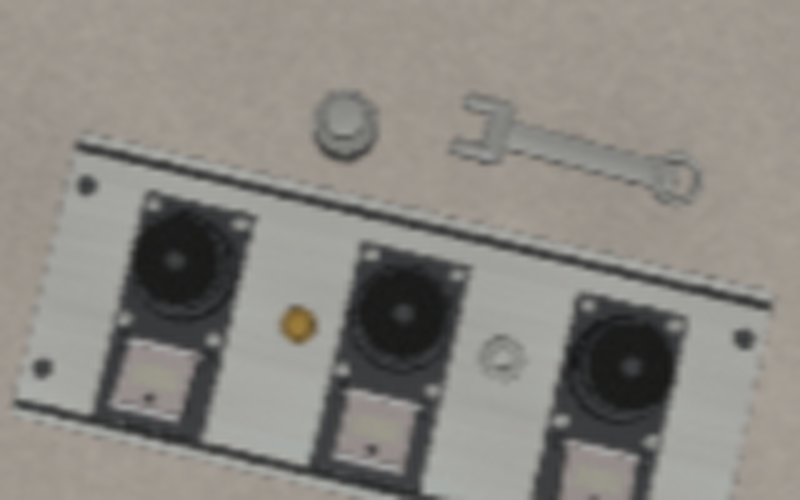

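View pics/side0z.png

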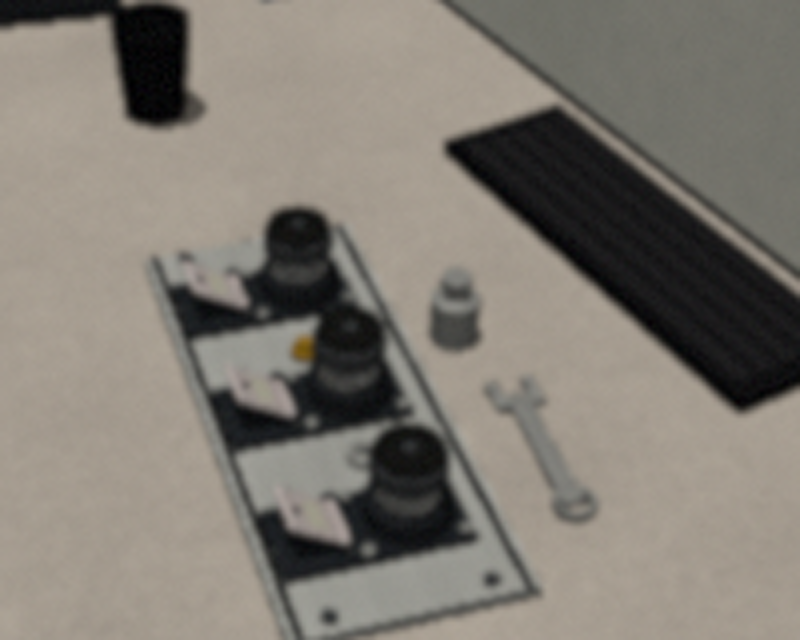

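```bash
python3 - <<'E'
from h import *
from scipy.optimize import least_squares
C=cam("top");S=cam("side")
for z in[(175,260),(403,313),(632,367)]:print(onz(C,(240+z[0]/5,150+z[1]/5),.08).round(4))
for z in[(298,212),(346,309),(408,437)]:print("side",onz(S,(240+z[0]/4,110+(z[1]+3)/4),.08).round(4))
obsT=[((0,130,80),(275,202)),((0,0,80),(320.6,212.6)),((0,-130,80),(366.4,223.4)),((86,210,12),(255.6,178.6)),((-86,210,12),(243,230.6)),((86,-210,12),(394.4,210))]
obsS=[((0,130,80),(240+298/4,110+233/4)),((0,0,80),(240+346/4,110+329/4)),((0,-130,80),(240+408/4,110+452/4))]
# refine side by pad outline later
def W(p,l):
    l=np.array(l)/1000;c,s=np.cos(p[2]),np.sin(p[2]);return np.array([p[0]+c*l[0]-s*l[1],p[1]+s*l[0]+c*l[1],l[2]])
f=lambda p:np.concatenate([proj(C,W(p,l))[0]-u for l,u in obsT])
r=least_squares(f,[.57,-.03,-.25]);print(r.x,r.fun.round(1))
p=r.x
for n,c in(("top",C),("side",S)):
    im=cv2.imread(f"pics/{n}0.png");b=(235,150,400,270) if n=="top" else(260,130,400,270);k=4
    big=cv2.resize(im[b[1]:b[3],b[0]:b[2]],None,fx=k,fy=k,interpolation=cv2.INTER_CUBIC)
    def dr(pts,col):
        q=[((proj(c,W(p,l))[0]-b[:2]+.5)*k) for l in pts];cv2.polylines(big,[np.int32(q)],True,col,1)
    dr([(86,210,12),(-86,210,12),(-86,-210,12),(86,-210,12)],(0,0,255))
    for y in(130,0,-130):
        t=np.linspace(0,6.28,40);dr([(25*np.cos(a),y+25*np.sin(a),80) for a in t],(0,255,0))
        dr([(-48,y-20,24),(-48,y+20,24),(-86,y+20,51),(-86,y-20,51)],(255,0,0))
    cv2.imwrite(f"pics/{n}ov.png",big)
for y in(130,0,-130):print("pad",W(p,(0,y,80)).round(4),"tag outer",W(p,(-80,y,51)).round(4))
E
```

```text
[0.6009 0.0946 0.08  ]
[ 0.5721 -0.0321  0.08  ]
[ 0.5428 -0.1589  0.08  ]
side [0.6057 0.0994 0.08  ]
side [ 0.5775 -0.021   0.08  ]
side [ 0.5449 -0.1562  0.08  ]
[ 0.56217755 -0.03027338 -0.21856543] [-0.8  3.8 -0.7  3.6 -0.6  3.2  0.9 -5.4 -0.2 -0.5  1.4 -5.4]
pad [0.5904 0.0966 0.08  ] tag outer [0.5123 0.114  0.051 ]
pad [ 0.5622 -0.0303  0.08  ] tag outer [ 0.4841 -0.0129  0.051 ]
pad [ 0.534  -0.1572  0.08  ] tag outer [ 0.4559 -0.1398  0.051 ]
```

View pics/topov.png

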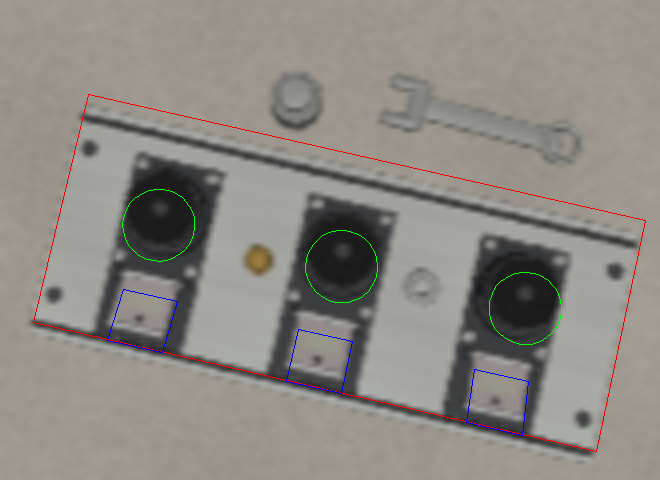

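View pics/sideov.png

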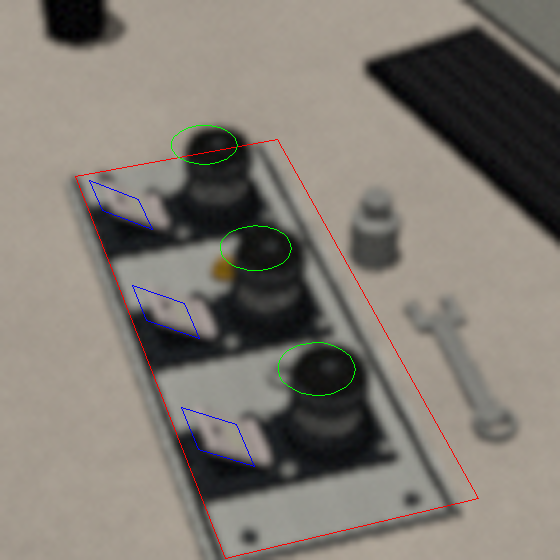

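```bash
python3 - <<'E'
from h import *
C=cam("top");S=cam("side")
p=np.array([.572,-.0321,-.225])
def W(p,l):
    l=np.array(l)/1000;c,s=np.cos(p[2]),np.sin(p[2]);return np.array([p[0]+c*l[0]-s*l[1],p[1]+s*l[0]+c*l[1],l[2]])
for n,c in(("top",C),("side",S)):
    im=cv2.imread(f"pics/{n}0.png");b=(235,150,400,270) if n=="top" else(260,130,400,270);k=4
    big=cv2.resize(im[b[1]:b[3],b[0]:b[2]],None,fx=k,fy=k,interpolation=cv2.INTER_CUBIC)
    def dr(pts,col):
        q=[((proj(c,W(p,l))[0]-b[:2]+.5)*k) for l in pts];cv2.polylines(big,[np.int32(q)],True,col,1)
    dr([(76,210,12),(-96,210,12),(-96,-210,12),(76,-210,12)],(0,0,255))
    for y in(130,0,-130):
        t=np.linspace(0,6.28,40);dr([(25*np.cos(a),y+25*np.sin(a),80) for a in t],(0,255,0))
        dr([(-48,y-20,24),(-48,y+20,24),(-86,y+20,51),(-86,y-20,51)],(255,0,0))
    cv2.imwrite(f"pics/{n}ov2.png",big)
for y in(130,0,-130):print("pad",W(p,(0,y,80)).round(4),"tag outer",W(p,(-80,y,51)).round(4))
E
```

```text
pad [0.601  0.0946 0.08  ] tag outer [0.523  0.1125 0.051 ]
pad [ 0.572  -0.0321  0.08  ] tag outer [ 0.494  -0.0143  0.051 ]
pad [ 0.543  -0.1588  0.08  ] tag outer [ 0.465 -0.141  0.051]
```

View pics/topov2.png

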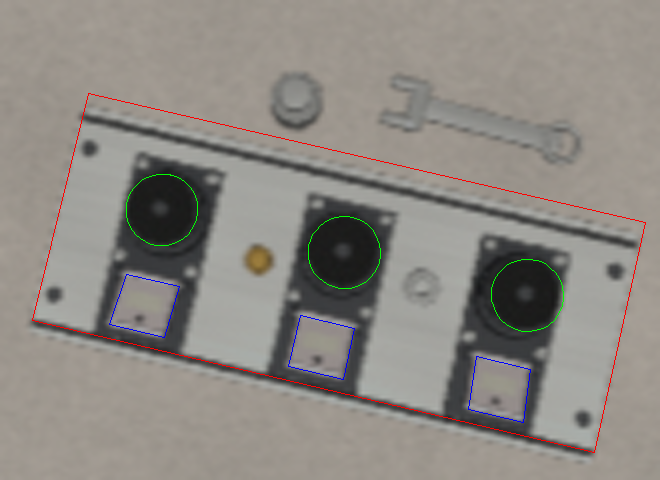

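View pics/sideov2.png

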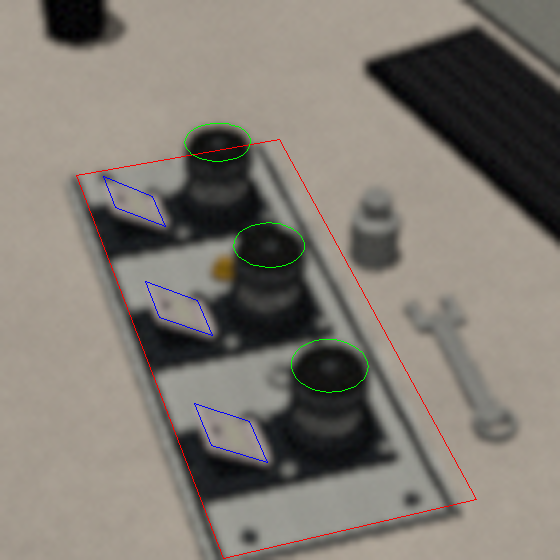

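Emit:
carry_out(moves=[{"delta_pos": [-36,-19,0],"twist": 0},{"delta_pos": [-36,-19,0],"twist": 0},{"delta_pos": [-36,-19,0],"twist": 0},{"delta_pos": [-36,-19,0],"twist": 0},{"delta_pos": [-36,-19,0],"twist": 0}], hand=1)

```text
time: 1.42
eef_pos: [0.2958, 0.3911, 0.3021]
tcp_rot: [0.129, 0.992, 0.003, -0.004]
contact_force: [0.7, -0.8, -0.8]
gripper_width: 0.0258
```

```bash
cat >> h.py <<'E'
P0=np.array([.572,-.0321]);YAW=-.225
def rail(x,y):
    c,s=np.cos(YAW),np.sin(YAW);return P0+np.array([c*x-s*y,s*x+c*y])/1000
def go(x,y,ztip):
    s=robot.sense();M=R.from_quat(s["tcp_rot"]).as_matrix()
    t=np.r_[rail(x,y),ztip+.073];d=M.T@(t-s["eef_pos"])*1000
    ty=M[:,1];tw=np.degrees(np.arctan2(-ty[0],ty[1])-YAW)
    print("t",round(s["time"],2),"tcp",s["eef_pos"].round(4),"tilt",M[:,2].round(3),"F",s["contact_force"].round(2),"w",round(s["gripper_width"],4));print("delta mm",d.round(1),"|d|",np.linalg.norm(d).round(0),"twist",tw.round(1))
E
python3 -c "
from h import *;go(0,130,.13)"
```

```text
t 1.42 tcp [0.2958 0.3911 0.3021] tilt [-0.007  0.007 -1.   ] F [ 0.7  -0.84 -0.78] w 0.0258
delta mm [-372.  -208.7   94.8] |d| 437.0 twist -2.0
```

Emit:
carry_out(moves=[{"delta_pos": [-36,-20,0],"twist": -0.5},{"delta_pos": [-36,-20,0],"twist": -0.5},{"delta_pos": [-36,-20,0],"twist": -0.5},{"delta_pos": [-36,-20,0],"twist": -0.5},{"delta_pos": [-36,-20,0],"twist": 0}])

```text
time: 1.83
eef_pos: [0.4476, 0.2476, 0.3016]
tcp_rot: [0.11, 0.994, 0.005, -0.003]
contact_force: [0.3, 1.1, 0.0]
gripper_width: -0.0003
```

```bash
python3 -c "
from h import *;go(0,130,.13)"
```

```text
t 1.83 tcp [0.4476 0.2476 0.3016] tilt [-0.004  0.011 -1.   ] F [0.34 1.08 0.03] w -0.0003
delta mm [-183.8 -116.6   96.2] |d| 238.0 twist 0.2
```

Emit:
carry_out(moves=[{"delta_pos": [-36,-23,0],"twist": 0},{"delta_pos": [-36,-23,10],"twist": 0},{"delta_pos": [-36,-23,10],"twist": 0},{"delta_pos": [-36,-23,10],"twist": 0},{"delta_pos": [-30,-20,0],"twist": 0}])

```text
time: 2.25
eef_pos: [0.5891, 0.1037, 0.2731]
tcp_rot: [0.11, 0.994, 0.007, -0.0]
contact_force: [0.5, 1.3, -0.4]
gripper_width: -0.0003
```

```bash
python3 -c "
from h import *;go(0,130,.13)"
```

```text
t 2.25 tcp [0.5891 0.1037 0.2731] tilt [ 0.001  0.014 -1.   ] F [ 0.47  1.29 -0.44] w -0.0003
delta mm [-13.7  -7.3  70. ] |d| 72.0 twist 0.3
```

Emit:
carry_out(moves=[{"delta_pos": [-10,-5,20],"twist": 0},{"delta_pos": [-4,-2,20],"twist": 0},{"delta_pos": [0,0,20],"twist": 0},{"delta_pos": [0,0,10],"twist": 0},{"delta_pos": [0,0,0],"twist": 0}])

```text
time: 2.67
eef_pos: [0.6097, 0.0785, 0.2006]
tcp_rot: [0.12, 0.993, 0.002, 0.005]
contact_force: [-0.8, -0.8, -0.6]
gripper_width: -0.0
```

```bash
python3 - <<'E'
from h import *
go(0,130,.1)
im=robot.snapshot("wrist");cv2.imwrite("pics/w1.png",im[:,:,::-1]);im=robot.snapshot("side");cv2.imwrite("pics/s1.png",cv2.resize(im[80:280,220:460,::-1],None,fx=3,fy=3))
s=robot.sense();C=cam("wrist",s)
for y in(130,0,-130):print(proj(C,np.r_[rail(0,y),.08])[0].round(0))
E
```

```text
t 2.67 tcp [0.6097 0.0785 0.2006] tilt [ 0.01   0.004 -1.   ] F [-0.8  -0.8  -0.64] w -0.0
delta mm [12.5 13.4 27.5] |d| 33.0 twist -0.9
[335. 205.]
[127. 208.]
[-65. 211.]
```

View pics/w1.png

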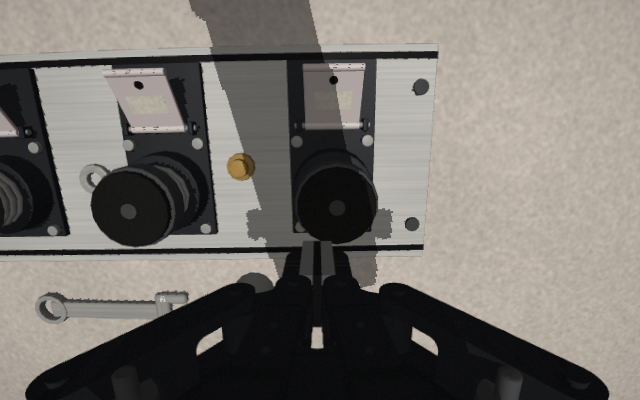

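View pics/s1.png

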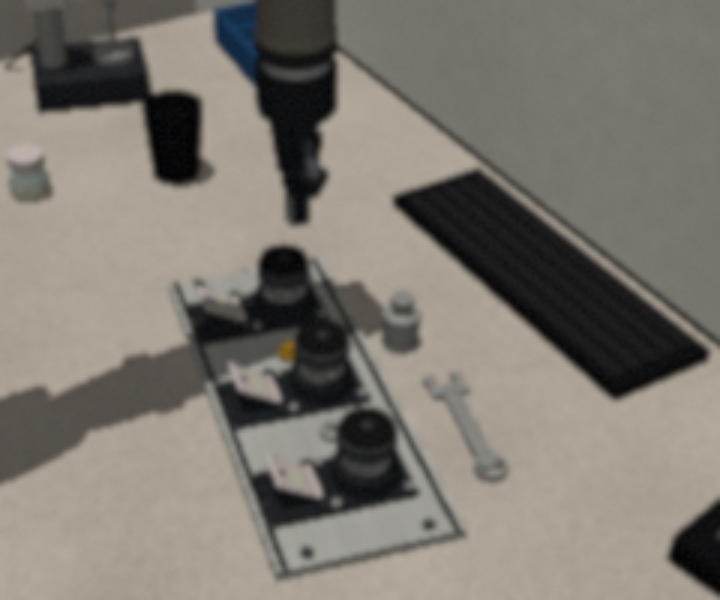

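Emit:
carry_out(moves=[{"delta_pos": [6,7,3],"twist": 0},{"delta_pos": [3,3,3],"twist": 0},{"delta_pos": [0,0,3],"twist": 0},{"delta_pos": [0,0,0],"twist": 0},{"delta_pos": [0,0,0],"twist": 0}])

```text
time: 3.18
eef_pos: [0.6051, 0.0971, 0.1987]
tcp_rot: [0.116, 0.993, 0.006, 0.01]
contact_force: [-0.4, 0.3, 0.8]
gripper_width: -0.0004
```

```bash
python3 -c "
from h import *;go(0,130,.085)"
```

```text
t 3.18 tcp [0.6051 0.0971 0.1987] tilt [ 0.022  0.01  -1.   ] F [-0.43  0.27  0.83] w -0.0004
delta mm [ 4.2 -4.  40.5] |d| 41.0 twist -0.4
```

Emit:
carry_out(moves=[{"delta_pos": [2,-2,12],"twist": 0},{"delta_pos": [2,-1,12],"twist": 0},{"delta_pos": [0,0,8],"twist": 0},{"delta_pos": [0,0,0],"twist": 0},{"delta_pos": [0,0,0],"twist": 0}])

```text
time: 3.6
eef_pos: [0.6029, 0.0967, 0.1685]
tcp_rot: [0.115, 0.993, 0.007, 0.013]
contact_force: [-0.2, -0.0, 1.0]
gripper_width: -0.0
```

```bash
python3 -c "
from h import *;go(0,130,.083)"
```

```text
t 3.6 tcp [0.6029 0.0967 0.1685] tilt [ 0.028  0.011 -1.   ] F [-0.15 -0.04  0.95] w -0.0
delta mm [ 1.7 -2.6 12.4] |d| 13.0 twist -0.3
```

Emit:
carry_out(moves=[{"delta_pos": [1,-2,5],"twist": 0},{"delta_pos": [0,0,5],"twist": 0},{"delta_pos": [0,0,4],"twist": 0},{"delta_pos": [0,0,4],"twist": 0},{"delta_pos": [0,0,4],"twist": 0}])

```text
time: 4.02
eef_pos: [0.6038, 0.0948, 0.1477]
tcp_rot: [0.115, 0.993, 0.008, 0.016]
contact_force: [-2.7, 0.1, 5.1]
gripper_width: -0.0001
```

```bash
python3 -c "
from h import *;go(0,130,.073)"
```

```text
t 4.02 tcp [0.6038 0.0948 0.1477] tilt [ 0.033  0.012 -0.999] F [-2.65  0.11  5.13] w -0.0001
delta mm [ 2.8 -0.8  1.6] |d| 3.0 twist -0.3
```

Emit:
carry_out(moves=[{"delta_pos": [0,0,3],"twist": 0},{"delta_pos": [0,0,2],"twist": 0},{"delta_pos": [0,0,1],"twist": 0},{"delta_pos": [0,0,0],"twist": 0},{"delta_pos": [0,0,0],"twist": 0}])

```text
time: 4.43
eef_pos: [0.6039, 0.0946, 0.1461]
tcp_rot: [0.115, 0.993, 0.009, 0.015]
contact_force: [-2.9, 0.4, 6.5]
gripper_width: -0.0003
```

```bash
python3 -c "
from h import *;go(0,130,.073)
for n in['side','side','side','side']:
  robot.snapshot(n);s=robot.sense();print(s['eef_pos'][2].round(4),s['contact_force'].round(2))"
```

```text
t 4.43 tcp [0.6039 0.0946 0.1461] tilt [ 0.032  0.014 -0.999] F [-2.94  0.39  6.46] w -0.0003
delta mm [ 2.8 -0.7  0. ] |d| 3.0 twist -0.3
0.1463 [-2.54 -0.39  7.54]
0.1462 [-3.58 -0.54  6.79]
0.1461 [-3.16 -0.71  7.39]
0.1461 [-2.84 -0.03  6.37]
```

Emit:
carry_out(moves=[{"delta_pos": [0,0,3],"twist": 0},{"delta_pos": [0,0,3],"twist": 0},{"delta_pos": [0,0,2],"twist": 0},{"delta_pos": [0,0,0],"twist": 0},{"delta_pos": [0,0,0],"twist": 0}])

```text
time: 5.05
eef_pos: [0.6039, 0.0945, 0.1451]
tcp_rot: [0.115, 0.993, 0.01, 0.015]
contact_force: [-3.4, -0.2, 7.3]
gripper_width: 0.0002
```

```bash
python3 -c "
from h import *;go(0,130,.115)
for n in['side','side','side','side']:
  robot.snapshot(n);s=robot.sense();print(s['eef_pos'][2].round(4),s['contact_force'].round(2))"
```

```text
t 5.05 tcp [0.6039 0.0945 0.1451] tilt [ 0.032  0.016 -0.999] F [-3.35 -0.16  7.28] w 0.0002
delta mm [  1.6   0.5 -43. ] |d| 43.0 twist -0.3
0.1453 [-4.09 -0.59  8.97]
0.1451 [-3.88 -0.56  6.62]
0.145 [-3.16 -0.29  8.25]
0.145 [-4.23  0.27  7.28]
```

Emit:
carry_out(moves=[{"delta_pos": [0,0,-10],"twist": 0},{"delta_pos": [0,0,-15],"twist": 0},{"delta_pos": [0,0,-15],"twist": 0},{"delta_pos": [0,-10,0],"twist": 0},{"delta_pos": [0,-20,0],"twist": 0}])

```text
time: 5.67
eef_pos: [0.5974, 0.0698, 0.1869]
tcp_rot: [0.111, 0.994, 0.012, 0.017]
contact_force: [0.7, 0.1, -0.1]
gripper_width: 0.0003
```

Emit:
carry_out(moves=[{"delta_pos": [0,-30,0],"twist": 0},{"delta_pos": [0,-30,0],"twist": 0},{"delta_pos": [0,-25,0],"twist": 0},{"delta_pos": [0,-10,0],"twist": 0},{"delta_pos": [0,0,0],"twist": 0}])

```text
time: 6.08
eef_pos: [0.5732, -0.0333, 0.1822]
tcp_rot: [0.113, 0.993, 0.01, 0.017]
contact_force: [0.4, 0.1, 0.7]
gripper_width: 0.0003
```

```bash
python3 -c "
from h import *;go(0,0,.083)"
```

```text
t 6.08 tcp [ 0.5732 -0.0333  0.1822] tilt [ 0.036  0.016 -0.999] F [0.43 0.11 0.72] w 0.0003
delta mm [ 2.3  0.2 26.1] |d| 26.0 twist -0.1
```

Emit:
carry_out(moves=[{"delta_pos": [3,0,9],"twist": 0},{"delta_pos": [1,0,8],"twist": 0},{"delta_pos": [0,0,4],"twist": 0},{"delta_pos": [0,0,2],"twist": 0},{"delta_pos": [0,0,2],"twist": 0}])

```text
time: 6.5
eef_pos: [0.5703, -0.0259, 0.153]
tcp_rot: [0.11, 0.994, 0.012, 0.016]
contact_force: [-0.2, 0.3, -0.9]
gripper_width: 0.0003
```

Emit:
carry_out(moves=[{"delta_pos": [0,0,5],"twist": 0},{"delta_pos": [0,0,4],"twist": 0},{"delta_pos": [0,0,4],"twist": 0},{"delta_pos": [0,0,2],"twist": 0},{"delta_pos": [0,0,0],"twist": 0}])

```text
time: 6.92
eef_pos: [0.5711, -0.0248, 0.1418]
tcp_rot: [0.108, 0.994, 0.012, 0.015]
contact_force: [-2.9, -0.1, 6.0]
gripper_width: 0.0
```

```bash
python3 -c "
from h import *;go(0,0,.072)
for n in['side','side','side','side']:
  robot.snapshot(n);s=robot.sense();print(s['eef_pos'][2].round(4),s['contact_force'].round(2))"
```

```text
t 6.92 tcp [ 0.5711 -0.0248  0.1418] tilt [ 0.033  0.02  -0.999] F [-2.9  -0.09  5.99] w 0.0
delta mm [-2.6 -6.9 -3.3] |d| 8.0 twist 0.5
0.142 [-4.11 -0.46  4.92]
0.1416 [-2.65 -1.44  6.23]
0.1414 [-2.2  -0.99  5.82]
0.1413 [-2.63 -1.18  6.12]
```

Emit:
carry_out(moves=[{"delta_pos": [0,0,-10],"twist": 0},{"delta_pos": [0,0,-15],"twist": 0},{"delta_pos": [0,0,-15],"twist": 0},{"delta_pos": [0,-10,0],"twist": 0},{"delta_pos": [0,-20,0],"twist": 0}])

```text
time: 7.53
eef_pos: [0.5658, -0.0477, 0.1828]
tcp_rot: [0.103, 0.994, 0.015, 0.017]
contact_force: [0.3, -0.1, -0.8]
gripper_width: -0.0001
```

Emit:
carry_out(moves=[{"delta_pos": [0,-30,0],"twist": 0},{"delta_pos": [0,-30,0],"twist": 0},{"delta_pos": [0,-25,0],"twist": 0},{"delta_pos": [0,-15,0],"twist": 0},{"delta_pos": [0,0,0],"twist": 0}])

```text
time: 7.95
eef_pos: [0.5431, -0.1544, 0.1778]
tcp_rot: [0.103, 0.994, 0.014, 0.018]
contact_force: [0.4, -0.6, -0.0]
gripper_width: 0.0002
```

```bash
python3 -c "
from h import *;go(0,-130,.083)"
```

```text
t 7.95 tcp [ 0.5431 -0.1544  0.1778] tilt [ 0.039  0.024 -0.999] F [ 0.36 -0.62 -0.04] w 0.0002
delta mm [-0.1 -5.1 21.7] |d| 22.0 twist 1.1
```

Emit:
carry_out(moves=[{"delta_pos": [3,-4,8],"twist": 0.5},{"delta_pos": [1,-4,6],"twist": 0.5},{"delta_pos": [0,0,3],"twist": 0},{"delta_pos": [0,0,2],"twist": 0},{"delta_pos": [0,0,1],"twist": 0}])

```text
time: 8.37
eef_pos: [0.5375, -0.158, 0.1534]
tcp_rot: [0.112, 0.993, 0.016, 0.017]
contact_force: [-0.6, 0.8, -0.1]
gripper_width: 0.0004
```

Emit:
carry_out(moves=[{"delta_pos": [0,0,5],"twist": 0},{"delta_pos": [0,0,4],"twist": 0},{"delta_pos": [0,0,4],"twist": 0},{"delta_pos": [0,0,2],"twist": 0},{"delta_pos": [0,0,0],"twist": 0}])

```text
time: 8.78
eef_pos: [0.5383, -0.1574, 0.1448]
tcp_rot: [0.109, 0.994, 0.015, 0.016]
contact_force: [-5.5, 0.4, 12.5]
gripper_width: -0.0004
```

```bash
python3 -c "
from h import *;go(0,-130,.072)
for n in['side','side','side','side']:
  robot.snapshot(n);s=robot.sense();print(s['eef_pos'][2].round(4),s['contact_force'].round(2))"
```

```text
t 8.78 tcp [ 0.5383 -0.1574  0.1448] tilt [ 0.036  0.027 -0.999] F [-5.49  0.39 12.55] w -0.0004
delta mm [-4.9 -0.4 -0.1] |d| 5.0 twist 0.4
0.1452 [-5.82  0.99 12.47]
0.1451 [-5.27  1.54 12.86]
0.145 [-5.8  -0.04 13.69]
0.145 [-6.1  -0.09 13.82]
```

Emit:
carry_out(moves=[{"delta_pos": [0,0,-10],"twist": 0},{"delta_pos": [0,0,-15],"twist": 0},{"delta_pos": [0,0,-20],"twist": 0},{"delta_pos": [0,0,-10],"twist": 0},{"delta_pos": [0,0,0],"twist": 0}])

```text
time: 9.4
eef_pos: [0.5386, -0.1556, 0.2032]
tcp_rot: [0.106, 0.994, 0.016, 0.019]
contact_force: [1.3, 0.3, -0.0]
gripper_width: -0.0
```

```bash
cat >> h.py <<'E'
def got(x,y,ztip):
    s=robot.sense();M=R.from_quat(s["tcp_rot"]).as_matrix()
    tip=s["eef_pos"]+M[:,2]*.073
    d=M.T@(np.r_[rail(x,y),ztip]-tip)*1000;ty=M[:,1];tw=np.degrees(np.arctan2(-ty[0],ty[1])-YAW)
    print("t",round(s["time"],2),"tip",tip.round(4),"tilt",M[:,2].round(3),"F",s["contact_force"].round(2));print("delta",d.round(1),"twist",tw.round(1))
E
python3 -c "
from h import *;got(-80,0,.12)"
```

```text
t 9.4 tip [ 0.5416 -0.1536  0.1303] tilt [ 0.041  0.028 -0.999] F [ 1.29  0.28 -0.  ]
delta [ 76.3 125.8  12.2] twist 0.8
```

Emit:
carry_out(moves=[{"delta_pos": [12,20,0],"twist": 0},{"delta_pos": [18,30,0],"twist": 0.3},{"delta_pos": [18,30,0],"twist": 0.3},{"delta_pos": [18,30,0],"twist": 0},{"delta_pos": [10,15,0],"twist": 0}])

```text
time: 9.82
eef_pos: [0.4913, -0.0175, 0.2016]
tcp_rot: [0.116, 0.993, 0.013, 0.02]
contact_force: [0.5, 0.1, 0.6]
gripper_width: -0.0001
```

Emit:
carry_out(moves=[{"delta_pos": [0,0,0],"twist": 0},{"delta_pos": [0,0,5],"twist": 0},{"delta_pos": [0,0,5],"twist": 0},{"delta_pos": [0,0,0],"twist": 0},{"delta_pos": [0,0,0],"twist": 0}])

```text
time: 10.23
eef_pos: [0.4896, -0.0121, 0.1872]
tcp_rot: [0.111, 0.994, 0.014, 0.017]
contact_force: [0.4, 0.5, 0.1]
gripper_width: -0.0004
```

```bash
python3 -c "
from h import *;got(-80,0,.06)
im=robot.snapshot('wrist');cv2.imwrite('pics/w2.png',im[:,:,::-1])"
```

```text
t 10.23 tip [ 0.4923 -0.0104  0.1142] tilt [ 0.037  0.024 -0.999] F [0.39 0.48 0.1 ]
delta [-0.9 -5.1 54.2] twist 0.1
```

View pics/w2.png

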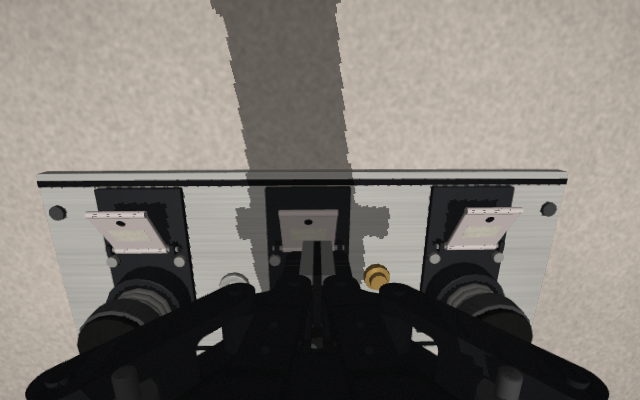

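Emit:
carry_out(moves=[{"delta_pos": [-2,-2,12],"twist": 0},{"delta_pos": [0,-2,15],"twist": 0},{"delta_pos": [0,-1,15],"twist": 0},{"delta_pos": [0,0,8],"twist": 0},{"delta_pos": [0,0,0],"twist": 0}])

```text
time: 10.7
eef_pos: [0.4954, -0.0235, 0.1364]
tcp_rot: [0.117, 0.993, 0.012, 0.02]
contact_force: [-0.9, 0.1, -0.3]
gripper_width: 0.0002
```

```bash
python3 -c "
from h import *;got(-80,0,.026)"
```

```text
t 10.7 tip [ 0.4986 -0.022   0.0635] tilt [ 0.043  0.02  -0.999] F [-0.95  0.06 -0.32]
delta [ 7.6  5.4 37.4] twist -0.5
```

Emit:
carry_out(moves=[{"delta_pos": [4,3,0],"twist": 0},{"delta_pos": [2,1,2],"twist": 0},{"delta_pos": [0,0,4],"twist": 0},{"delta_pos": [0,0,2],"twist": 0},{"delta_pos": [0,0,0],"twist": 0}])

```text
time: 11.12
eef_pos: [0.4919, -0.0188, 0.1296]
tcp_rot: [0.118, 0.993, 0.012, 0.022]
contact_force: [0.2, 0.2, -0.3]
gripper_width: -0.0001
```

```bash
python3 -c "
from h import *;got(-80,0,.026)"
```

```text
t 11.12 tip [ 0.4953 -0.0173  0.0567] tilt [ 0.046  0.019 -0.999] F [ 0.23  0.19 -0.26]
delta [ 3.2  1.8 30.7] twist -0.6
```

Emit:
carry_out(moves=[{"delta_pos": [1,1,5],"twist": 0},{"delta_pos": [0,0,6],"twist": 0},{"delta_pos": [0,0,6],"twist": 0},{"delta_pos": [0,0,6],"twist": 0},{"delta_pos": [0,0,4],"twist": 0}])

```text
time: 11.53
eef_pos: [0.4937, -0.0163, 0.1021]
tcp_rot: [0.117, 0.993, 0.013, 0.024]
contact_force: [-0.9, -0.7, 1.6]
gripper_width: 0.0006
```

```bash
python3 -c "
from h import *;got(-80,0,.026)"
```

```text
t 11.53 tip [ 0.4973 -0.0148  0.0292] tilt [ 0.05   0.02  -0.999] F [-0.92 -0.71  1.58]
delta [ 3.5 -0.3  3.1] twist -0.6
```

Emit:
carry_out(moves=[{"delta_pos": [0,0,4],"twist": 0},{"delta_pos": [0,0,4],"twist": 0},{"delta_pos": [0,0,6],"twist": 0},{"delta_pos": [0,0,6],"twist": 0},{"delta_pos": [0,0,6],"twist": 0}])

```text
time: 11.95
eef_pos: [0.4943, -0.0171, 0.0967]
tcp_rot: [0.118, 0.993, 0.019, 0.019]
contact_force: [-19.1, -0.2, 50.6]
gripper_width: -0.0001
```

```bash
python3 -c "
from h import *;got(-80,0,.026)"
```

```text
t 11.95 tip [ 0.4974 -0.0147  0.0238] tilt [ 0.043  0.033 -0.999] F [-19.1   -0.22  50.64]
delta [ 3.3 -0.2 -2.4] twist -0.6
```

Emit:
carry_out(moves=[{"delta_pos": [0,0,-10],"twist": 0},{"delta_pos": [0,0,-20],"twist": 0},{"delta_pos": [0,0,-30],"twist": 0},{"delta_pos": [0,0,-30],"twist": 0},{"delta_pos": [0,0,-30],"twist": 0}])

```text
time: 12.37
eef_pos: [0.4863, -0.0221, 0.2184]
tcp_rot: [0.119, 0.993, 0.019, 0.015]
contact_force: [0.6, -0.3, 0.3]
gripper_width: -0.0002
```

Emit:
carry_out(moves=[{"delta_pos": [30,0,-20],"twist": 0},{"delta_pos": [30,0,-20],"twist": 0},{"delta_pos": [20,0,0],"twist": 0},{"delta_pos": [0,0,0],"twist": 0},{"delta_pos": [0,0,0],"twist": 0}])

```text
time: 12.78
eef_pos: [0.4101, -0.005, 0.2639]
tcp_rot: [0.12, 0.992, 0.02, 0.025]
contact_force: [1.2, -0.7, -0.2]
gripper_width: -0.0
```

```bash
python3 - <<'E'
from h import *
got(-80,0,.2)
im=robot.snapshot('wrist');cv2.imwrite('pics/w3.png',im[:,:,::-1])
im=robot.snapshot('side');cv2.imwrite('pics/s3.png',cv2.resize(im[120:280,240:440,::-1],None,fx=4,fy=4,interpolation=cv2.INTER_CUBIC))
E
```

```text
t 12.78 tip [ 0.4141 -0.0025  0.1911] tilt [ 0.055  0.034 -0.998] F [ 1.21 -0.68 -0.16]
delta [-80.8   8.   -4.9] twist -0.9
```

View pics/w3.png

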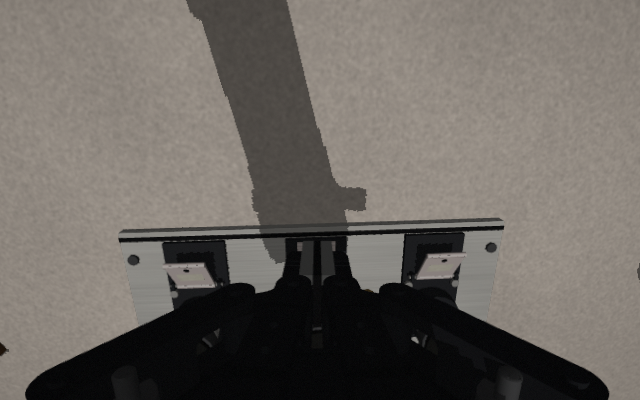

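View pics/s3.png

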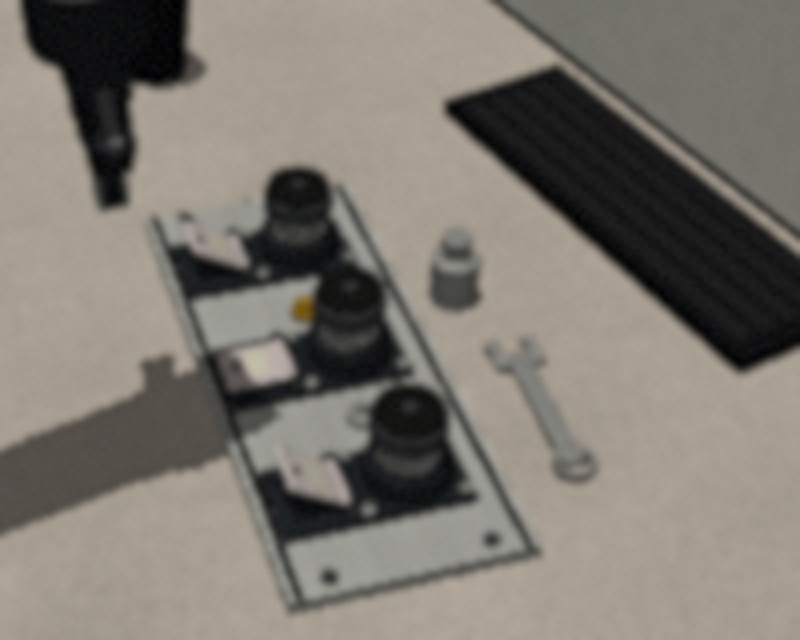

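```bash
python3 - <<'E'
from h import *
C=cam("side");im=robot.snapshot('side')[:,:,::-1];b=(280,150,360,250);k=6
big=cv2.resize(im[b[1]:b[3],b[0]:b[2]],None,fx=k,fy=k,interpolation=cv2.INTER_CUBIC)
for z,x,col in((.026,-94,(0,0,255)),(.036,-93,(255,0,0))):
    q=[(proj(C,np.r_[rail(a,y),h])[0]-b[:2]+.5)*k for a,y,h in((-48,-20,.026),(-48,20,.026),(x,20,z),(x,-20,z))]
    cv2.polylines(big,[np.int32(q)],True,col,1)
cv2.imwrite("pics/flat.png",big)
E
```

```text
(no output)
```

View pics/flat.png

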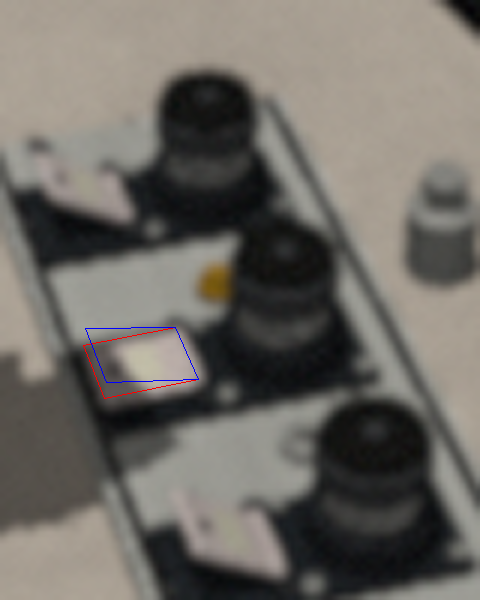

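The middle tag sits at about (145, 365) and its slope matches the red (level) outline. The other two tags are still up, all three pads are up, and the nut, washer and weight haven't moved.

```bash
python3 -c "
from h import *
print(robot.job_done())"
```

```text
the job is handed in; nothing more can be done
None
```

I pressed the three pads in turn from left to right, found the middle mount the softest, and pushed only its tag down flat. The job is handed in at about 13 s of the 58 s allowed.

| Station | Press depth | Force | Spring rate |
|---|---|---|---|
| Left | about 8 mm | 7.7 N | about 0.95 N/mm |
| Middle | about 11.5 mm | 5.9 N | about 0.5 N/mm |
| Right | about 8 mm | 13 N | about 1.65 N/mm |

- **Final pictures:** The middle tag matches the level outline, the other two tags are up, and all pads have sprung back. The nut, washer, weight and spanner look unmoved. I did not compare the jar, cup and box with the first picture, but the arm felt no contact except on the pads and the tag.
- **Tag force:** The final push on the tag went higher than intended. It peaked at about 51 N upward and 54 N in total, below the 120 N wrist limit. It acted through the fingertips, not the gripper body.
- **Tool tilt:** The tool had drifted about 0.05 rad off vertical by the end, which I could not correct because the moves only allow a turn about the tool's axis. It had no visible effect.

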